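Put the fruit and the rice paddle away after the family meal

ROBOT

A 6-joint arm with a two-finger parallel gripper is mounted at the origin on the work surface. World frame = base frame: x ahead of the robot, y to its left, z up, the work surface at z = 0. Lengths are in m, angles in rad, forces in N, time in s.
With the tool pointing down it reaches from about 0.35 to 0.8 m from the base axis. Payload 7.3 kg.
Tool frame: the origin (TCP) lies between the finger pads; the fingertips stand 25 mm ahead of it and the grasp point (between the pads) lies 6 mm ahead of it (r.tip_extent is the distance from the TCP to the fingertips, in m); z points along the fingers, y is the line along which they close (so a half turn about z gives the same grasp; the last joint's range is limited). The gripper opens to 85 mm and grips with 20 to 120 N. Pads are 22 mm wide; open, the fingers measure 114 mm over their backs; the gripper's body (76 mm by 85 mm) begins 54 mm behind the grasp point. The pads swing forward as they close: fully open they stand 13 mm farther back than shut.
Start: joints at [1.069, 0.342, 1.524, -0, 1.275, -0.146], TCP at [0.183, 0.492, 0.256] pointing down, gripper open.
Joint ranges: [-2.53, 2.53], [-0.77, 2.02], [0.04, 2.7], [-1, 4.14], [0.28, 2.66], [-3.11, 3.11]. Speed limits (rad/s): [2.57, 2.57, 3.14, 3.14, 3.14, 3.14].

INTERFACE

Orientations are given as a unit quaternion [x, y, z, w].
In Python, from workcell import r, command_gripper, optics gives the robot as it stands. The module is installed in compiled form; this text tells all that it offers. Calls block until the motion is done:
- r.reach(position, orientation): joint-space move of the TCP to a pose.
- r.move_straight(position, orientation=None, speed=0.15, max_force=None): straight line of the TCP; orientation=None keeps the orientation; speed is the mean speed in m/s. With max_force (N) it stops when the force on the tool has changed by that much, and returns True; else False.
- r.movej(angles): joint-space move.
- command_gripper(opening, force=None): finger opening in m; force is the grip in N (None keeps the last); returns when the fingers have stopped.
- r.hold(seconds).
- r.solve_ik(position, orientation): joint angles nearest the present ones, or None.
- r.read_state(): the state.
- optics.get_image(name): name is "scene" or "top"; returns (picture, depth): 384x512x3 uint8, red, green, blue; 384x512 float32, m along the optical axis (not along the pixel's ray), 0 where there is no reading.
- optics.camera_model(name): a dict with "K" (3x3 intrinsics, pixels), "k1" (the pictures are not rectified: a ray, as slopes to the right and down, at radius r is drawn at 1 + k1 r^2 times it, then the intrinsics apply), "R" (3x3) and "t" (3): a world point X has camera coordinates R X + t. Camera axes: x right, y down, z forward; pixel columns grow to the right and rows downward; lengths in m; the calibration is good to about 2 mm. A picture is of the moment at which its call begins. camera_model takes no time and is no camera call.
A pose or a line that the arm cannot do raises r.PlanningError and nothing moves.
- r.finish_job(): hands the job in; it is judged then, once.
The state is a dict: "time_s": time; "joint_positions": joint angles; "dq": joint speeds; "tau": joint torques, N m; "eef_pos": TCP position; "eef_rot": TCP orientation; "contact_force": force on the tool from outside, world axes, zero at the start; "torque": the same for the moment, N m; "grip_width": finger opening in m; "grip_force": force on a finger pad.
Only numpy, scipy, OpenCV 4.12 (cv2) and the standard library are available. Lean on these libraries where they do the work, as an engineer would, in place of code of your own. Each camera call takes 0.05 s, during which the arm holds its last target. There are 200 camera calls.

TASK

Clear the table after the meal: first swing both flaps of the cardboard fruit carton right back, well past upright, then lower every mandarin standing on the table gently into the carton, setting each down on the bottom rather than letting it drop. Lay the wooden rice paddle in the open drawer of the little wooden drawer unit and push the drawer fully shut; leave the cups, tea bowl, chopstick case and apples where they are, and leave the carton open.

Things in the scene. Friction and masses are not known exactly. Their poses are not given: they have to be found in the camera images.
- carton: open cardboard carton fixed to the table (sizes in mm): 250 x 250 outside, 120 high, walls and floor 5 thick (inside 240 x 240, 115 deep); origin at the centre of its underside, z up; the flaps are hinged on its -x and +x top edges and fold towards each other, leaving an open slot of 65 along y over the middle when closed
- carton_floor (a point): centre of the carton's inner floor, axes as the carton's
- flap_near (a joint): joint of the near (robot side) carton flap, hinged along the carton's -x top edge (carton frame, line x = -122.5, z 120): 0 = closed flat over the carton, 1.57 = upright, up to 2.6 = leaning well outwards; starts half raised at 0.55 to 0.85; the stiff hinge stays where it is left. The flap is cardboard 5 thick, 90 from hinge to free edge, 240 wide
- flap_far (a joint): joint of the far carton flap, hinged along the carton's +x top edge (carton frame, line x = +122.5, z 120): 0 = closed flat over the carton, 1.57 = upright, up to 2.6 = leaning well outwards; starts half raised at 0.55 to 0.85; the stiff hinge stays where it is left. The flap is cardboard 5 thick, 90 from hinge to free edge, 240 wide
- flap_near_edge (a point): middle of the free edge of the near flap
- flap_far_edge (a point): middle of the free edge of the far flap
- mandarin1: a mandarin: orange, slightly flattened ball with a small flat base, 60 across and 50 high, about 110 g; origin at its centre, 25 above what it stands on; may be absent (None)
- mandarin2: a mandarin: orange, slightly flattened ball with a small flat base, 60 across and 50 high, about 110 g; origin at its centre, 25 above what it stands on; may be absent (None)
- mandarin3: a mandarin: orange, slightly flattened ball with a small flat base, 60 across and 50 high, about 110 g; origin at its centre, 25 above what it stands on; may be absent (None)
- mandarin4: a mandarin: orange, slightly flattened ball with a small flat base, 60 across and 50 high, about 110 g; origin at its centre, 25 above what it stands on; may be absent (None)
- paddle: wooden rice paddle lying flat, 160 long along its x, 60 g: handle from x = -80 to 25, 16 wide and 16 high; flat blade from x = 20 to 80, 50 wide and 10 thick; origin on its underside at mid length
- unit: small light wooden drawer unit fixed to the table, 260 deep (x), 250 wide (y), 110 high, one drawer in its front, which faces its own -x; origin at the centre of its underside, so the front edge of its top lies at x = -115 and drawer front at x = -130 when shut
- unit_drawer0 (a joint): how far the drawer is pulled out along the unit's -x, m: 0 = shut, starts 0.13 to 0.175 open, slides with about 1 N
- drawer_floor (a point): centre of the drawer's inner floor, moving with the drawer, axes as the unit's; 22 above the table. The drawer is 215 long inside (x = -107 to 107), 208 wide, its walls end 66 above this floor and its front panel about 75 above it; only the part pulled out in front of the unit (a length equal to the joint value, from x = -113 back) is open from above
- unit_drawer0_handle (a point): middle of the drawer's bar handle, 120 long along y, 35 in front of the drawer front, 72 above the table
- cup1: white paper cup standing upright, 75 high, 62 across the rim; a bystander, leave it; origin at the centre of its underside
- cup2: white paper cup standing upright, 75 high, 62 across the rim; a bystander, leave it; origin at the centre of its underside
- tea_bowl: white tea bowl, 100 across, 50 high; a bystander, leave it; origin at the centre of its underside
- chopstick_case: dark wooden chopstick case, 220 x 30 x 22, lying along its x; a bystander, leave it; origin at the centre of its underside

How it is judged:
On the way:
1. both carton flaps have been swung back past upright (over 1.8 rad) (value of joint each of flap_near, flap_far above 1.8 rad), for 0.2 s.
At the end, for the whole second after the job is handed in: Both flaps over 1.8 rad; every present mandarin at rest in the carton (centre within 120 mm of its middle along each carton axis, under 80 mm above its floor); paddle at rest in the drawer (origin inside its walls, under 45 mm above its floor); drawer within 10 mm of shut (all of step 1 and x of mandarin1 in the frame of carton_floor between -0.12 and 0.12 m and y of mandarin1 in the frame of carton_floor between -0.12 and 0.12 m and z of each of mandarin1, mandarin2, mandarin3, mandarin4 in the frame of carton_floor below 0.08 m and linear speed of each of mandarin1, mandarin2, mandarin3, mandarin4, paddle below 0.05 m/s and x of mandarin2 in the frame of carton_floor between -0.12 and 0.12 m and y of mandarin2 in the frame of carton_floor between -0.12 and 0.12 m and x of mandarin3 in the frame of carton_floor between -0.12 and 0.12 m and y of mandarin3 in the frame of carton_floor between -0.12 and 0.12 m and x of mandarin4 in the frame of carton_floor between -0.12 and 0.12 m and y of mandarin4 in the frame of carton_floor between -0.12 and 0.12 m and x of paddle in the frame of drawer_floor between -0.11 and 0.11 m and y of paddle in the frame of drawer_floor between -0.105 and 0.105 m and z of paddle in the frame of drawer_floor between -0.01 and 0.045 m and value of joint unit_drawer0 below 0.01 m); the robot touches nothing.
It fails at once if a mandarin is dropped into the carton: it moves faster than 0.8 m/s inside it (a free fall of some 33 mm) ((x of mandarin1 in the frame of carton_floor between -0.12 and 0.12 m and y of mandarin1 in the frame of carton_floor between -0.12 and 0.12 m and z of mandarin1 in the frame of carton_floor below 0.1 m and linear speed of mandarin1 above 0.8 m/s) or (x of mandarin2 in the frame of carton_floor between -0.12 and 0.12 m and y of mandarin2 in the frame of carton_floor between -0.12 and 0.12 m and z of mandarin2 in the frame of carton_floor below 0.1 m and linear speed of mandarin2 above 0.8 m/s) or (x of mandarin3 in the frame of carton_floor between -0.12 and 0.12 m and y of mandarin3 in the frame of carton_floor between -0.12 and 0.12 m and z of mandarin3 in the frame of carton_floor below 0.1 m and linear speed of mandarin3 above 0.8 m/s) or (x of mandarin4 in the frame of carton_floor between -0.12 and 0.12 m and y of mandarin4 in the frame of carton_floor between -0.12 and 0.12 m and z of mandarin4 in the frame of carton_floor below 0.1 m and linear speed of mandarin4 above 0.8 m/s)).
It fails at once if a mandarin is pressed against the carton with more than 40 N (contact force between any of mandarin1, mandarin2, mandarin3, mandarin4 and carton above 40 N).
It fails at once if a cup, the tea bowl or the chopstick case is shifted by more than 50 mm or tipped over (distance of any of cup1, cup2, tea_bowl, chopstick_case from where it was at the start of the episode above 0.05 m or angle between any of cup1, cup2, tea_bowl, chopstick_case's own z axis and vertical above 0.6 rad).
Of mandarin1, mandarin2, mandarin3, mandarin4 only 2 to 4 are there at a start; the rules pass over those that are not, and their reading is None.
At some moment in a run one of mandarin1, mandarin2, mandarin3, mandarin4, paddle may be knocked a few centimetres aside while the robot is not near it.
It also fails if it takes over 210 s, if anything falls off the work surface, if the arm or the gripper's body presses on something with over 40 N, if the wrist force passes 120 N, or if a joint passes its speed limit or range.

## Working session

There is one attempt and no reset: what is moved stays moved. The work goes in short steps, each a Python script; the robot and the scene stay as the last script left them, time stands still between calls to the robot, and variables do not carry over. Pictures are saved under pics/ and viewed, at most 14 in all, crops included, and the job is handed in when it is done.

```bash
mkdir -p pics
cat > h.py <<'E'
import numpy as np, cv2
from workcell import r, command_gripper, optics
def cloud(name):
    im,d=optics.get_image(name); m=optics.camera_model(name)
    K,k1=np.array(m["K"]),m["k1"]; h,w=d.shape
    u,v=np.meshgrid(np.arange(w),np.arange(h))
    pts=cv2.undistortPoints(np.stack([u,v],-1).reshape(-1,1,2).astype(np.float64),K,np.array([k1,0,0,0,0.])).reshape(h,w,2)
    P=np.dstack([pts[...,0]*d,pts[...,1]*d,d])
    W=(P-np.array(m["t"]))@np.array(m["R"])
    W[d==0]=np.nan
    return im,d,W
E
python3 - <<'E'
from h import *
for n in("scene","top"):
    im,d,W=cloud(n); cv2.imwrite(f"pics/{n}0.png",im[...,::-1]); np.savez(f"{n}0.npz",im=im,d=d,W=W)
    m=optics.camera_model(n); print(n,m["K"],m["k1"],-np.array(m["R"]).T@m["t"],np.array(m["R"]).round(2).tolist(),(d==0).mean())
print(r.read_state())
E
```

```text
scene [[475.94746945   0.         258.66717994]
 [  0.         475.94746945 190.9171321 ]
 [  0.           0.           1.        ]] 0.0014171818749310007 [1.48586903 0.31836875 1.11836967] [[-0.43, 0.9, -0.01], [0.64, 0.3, -0.71], [-0.64, -0.31, -0.71]] 0.004170735677083333
top [[405.74075776   0.         251.83935034]
 [  0.         405.74075776 192.18093901]
 [  0.           0.           1.        ]] -0.018165877453456967 [ 0.37420286 -0.11429104  1.08547939] [[0.03, -1.0, -0.0], [-0.97, -0.03, -0.24], [0.24, 0.01, -0.97]] 0.0037841796875
{'time_s': 0.1, 'joint_positions': array([ 1.06897564e+00,  3.42711020e-01,  1.52490779e+00,  1.72285244e-05,
        1.27540078e+00, -1.45982633e-01]), 'dq': array([ 0.00063558, -0.00203279, -0.00307271, -0.00091749,  0.00190278,
        0.0006657 ]), 'tau': array([ 2.72921643e-03, -4.34446621e+01, -2.46492684e+01,  4.87021043e-05,
        4.59726958e-03,  1.53805399e-05]), 'eef_pos': array([0.18271053, 0.49184509, 0.25567012]), 'eef_rot': array([ 1.76984265e-01,  9.84213422e-01, -6.73746646e-04, -2.34885009e-04]), 'contact_force': array([-0.24503478, -1.00004104, -1.14215764]), 'torque': array([-0.03830985, -0.04682203,  0.0271055 ]), 'grip_force': 0.0, 'grip_width': 0.0854303424836551}
```

View pics/scene0.png

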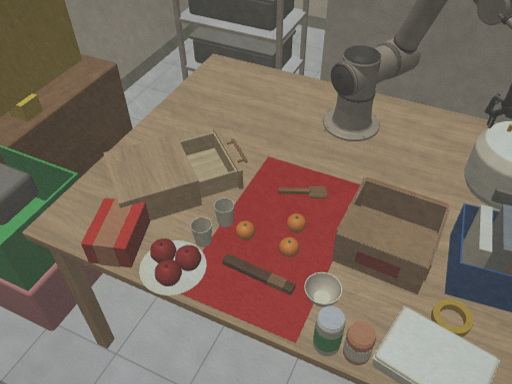

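View pics/top0.png

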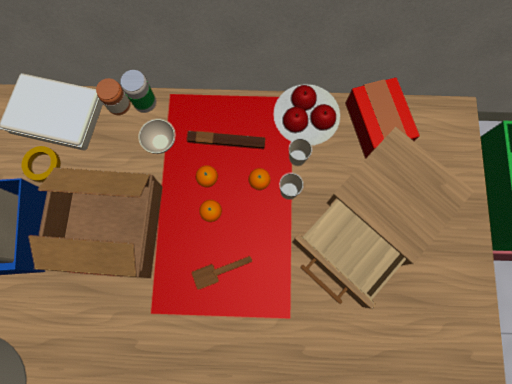

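The pictures show three mandarins, at top-view pixels (207,176), (260,179) and (210,211). The paddle is at (222,271), the carton at (95,222) with half-raised flaps, and the unit at (390,220) with its drawer open toward (335,265).

Run:
```python
from h import *
for n in("top","scene"):
    z=np.load(n+"0.npz"); im,W=z["im"],z["W"]
    hsv=cv2.cvtColor(im,cv2.COLOR_RGB2HSV)
    m=cv2.inRange(hsv,(8,200,150),(20,255,255))
    c,l,s,ce=cv2.connectedComponentsWithStats(m)
    for i in range(1,c):
        if s[i,4]>80:
            p=W[l==i]; p=p[np.isfinite(p[:,2])]
            top=p[p[:,2]>np.percentile(p[:,2],80)]
            q=p[p[:,2]>0.012]
            A=np.c_[2*q,np.ones(len(q))]; sol=np.linalg.lstsq(A,(q**2).sum(1),rcond=None)[0]
            print(n,"orange",ce[i].round(),s[i,4],"med",np.median(p,0).round(3),"zmax",p[:,2].max().round(3),"spherefit",sol[:3].round(3), "mid",((p.min(0)+p.max(0))/2).round(3))
    # paddle
    x=W[...,0];y=W[...,1];zz=W[...,2]
# top-view: height segmentation
z=np.load("top0.npz"); im,W=z["im"],z["W"]
for (u,v) in [(205,277),(240,264),(222,271),(335,283),(306,263),(340,298),(300,240),(335,198),(408,262),(372,305),(350,245),(438,205),(398,132),(468,190),(410,253),(95,220),(60,250),(90,180),(100,265),(40,240),(140,250),(155,180),(155,275),(50,170),(140,180),(290,185),(299,152),(157,135)]:
    print((u,v),W[v,u].round(3))
zz=np.nan_to_num(W[...,2]); 
red=(im[...,0]>150)&(im[...,1]<40)
sub=~red; roi=np.zeros_like(red); roi[252:292,185:258]=1
p=W[(sub&roi)]; p=p[np.isfinite(p[:,2])]; print("paddle n",len(p),np.median(p,0).round(4))
rect=cv2.minAreaRect((p[:,:2]*1000).astype(np.float32)); print(rect)
# upscaled crops
a=cv2.resize(im[150:310,5:165],None,fx=3.6,fy=3.6,interpolation=cv2.INTER_CUBIC)
cv2.imwrite("pics/carton.png",a[...,::-1])
```

```text
top orange [207. 175.] 291 med [0.671 0.019 0.046] zmax 0.054 spherefit [0.673 0.024 0.023] mid [0.678 0.022 0.024]
top orange [260. 178.] 287 med [ 0.667 -0.122  0.046] zmax 0.054 spherefit [ 0.669 -0.119  0.024] mid [ 0.676 -0.121  0.026]
top orange [210. 209.] 311 med [0.577 0.005 0.046] zmax 0.055 spherefit [0.579 0.008 0.024] mid [0.583 0.006 0.027]
(205, 277) [0.406 0.013 0.01 ]
(240, 264) [ 0.442 -0.076  0.016]
(222, 271) [ 0.422 -0.031  0.019]
(335, 283) [ 0.401 -0.326 -0.001]
(306, 263) [ 0.45  -0.25   0.002]
(340, 298) [ 0.363 -0.338  0.002]
(300, 240) [ 0.499 -0.223  0.097]
(335, 198) [ 0.608 -0.312  0.09 ]
(408, 262) [ 0.454 -0.488  0.085]
(372, 305) [ 0.35  -0.393  0.097]
(350, 245) [ 0.499 -0.362  0.023]
(438, 205) [ 0.593 -0.561  0.111]
(398, 132) [ 0.782 -0.473  0.109]
(468, 190) [ 0.633 -0.639  0.11 ]
(410, 253) [ 0.474 -0.485  0.109]
(95, 220) [0.548 0.322 0.002]
(60, 250) [0.451 0.332 0.157]
(90, 180) [0.621 0.286 0.151]
(100, 265) [0.421 0.243 0.138]
(40, 240) [0.47  0.371 0.177]
(140, 250) [0.46  0.159 0.119]
(155, 180) [0.644 0.148 0.079]
(155, 275) [0.407 0.146 0.001]
(50, 170) [0.678 0.453 0.028]
(140, 180) [0.627 0.169 0.139]
(290, 185) [ 0.661 -0.206  0.003]
(299, 152) [ 0.759 -0.23   0.002]
(157, 135) [ 0.799  0.175 -0.   ]
paddle n 993 [ 0.4189 -0.0204  0.0091]
((422.3729553222656, -34.99750518798828), (101.06446838378906, 172.93453979492188), 1.7676591873168945)
```

Run:
```python
from h import *
z=np.load("top0.npz"); im,W=z["im"],z["W"]; s=np.load("scene0.npz"); Ws=s["W"]
# merged height map grid 2mm
for tag,(x0,x1,y0,y1) in {"carton":(.15,.65,.08,.55),"unit":(.05,.75,-.75,-.05)}.items():
    P=np.r_[W.reshape(-1,3),Ws.reshape(-1,3)]; P=P[np.isfinite(P[:,2])]
    P=P[(P[:,0]>x0)&(P[:,0]<x1)&(P[:,1]>y0)&(P[:,1]<y1)&(P[:,2]<.3)]
    res=.004; H=np.zeros((int((x1-x0)/res)+1,int((y1-y0)/res)+1))
    i=((P[:,0]-x0)/res).astype(int); j=((P[:,1]-y0)/res).astype(int)
    np.maximum.at(H,(i,j),P[:,2])
    Hc=cv2.applyColorMap(np.clip(H/0.2*255,0,255).astype(np.uint8),cv2.COLORMAP_JET)[::-1,::-1]
    Hc=cv2.resize(Hc,None,fx=560/Hc.shape[1],fy=560/Hc.shape[1],interpolation=cv2.INTER_NEAREST)
    cv2.imwrite(f"pics/H_{tag}.png",Hc)
# unit top plane: z ~0.11
    if tag=="unit":
        q=P[(P[:,2]>.104)&(P[:,2]<.116)]; print(len(q),cv2.minAreaRect((q[:,:2]*1000).astype(np.float32)))
        for n,w in(("t",W),("s",Ws)):
            q=w.reshape(-1,3); q=q[(q[:,2]>.1)&(q[:,2]<.12)&(q[:,1]<-.1)&(q[:,1]>-.7)&(q[:,0]>0.05)]
            print(n,len(q),np.median(q,0).round(4),cv2.minAreaRect((q[:,:2]*1000).astype(np.float32)))
```

```text
9359 ((623.3677978515625, -479.58929443359375), (251.09423828125, 249.62135314941406), 48.30791091918945)
t 9790 [ 0.6183 -0.4778  0.1095] ((569.2254028320312, -431.4400329589844), (251.14816284179688, 394.61834716796875), 48.37272262573242)
s 329 [ 1.2293 -0.2996  0.1098] ((1229.3089599609375, -307.9199523925781), (360.83209228515625, 2.4876339435577393), 89.95470428466797)
```

Run:
```python
from h import *
z=np.load("scene0.npz"); im,W,d=z["im"],z["W"],z["d"]
for (u,v) in [(355,120),(245,229),(296,222),(289,246),(300,190),(60,200),(150,180)]: print(u,v,im[v,u],d[v,u],W[v,u].round(3))
print(optics.camera_model("scene"))
```

```text
355 120 [88 84 79] 0.31244156 [1.23  0.266 0.929]
245 229 [182 134  79] 0.4473701 [1.23  0.181 0.776]
296 222 [179 129  77] 0.4074447 [1.23  0.231 0.811]
289 246 [181 132  76] 0.43316594 [1.231 0.226 0.776]
300 190 [127 104  76] 0.37964424 [1.23  0.232 0.85 ]
60 200 [150 132 106] 0.57298225 [ 1.231 -0.069  0.706]
150 180 [150 133 107] 0.4619422 [1.23  0.079 0.799]
{'K': array([[475.94746945,   0.        , 258.66717994],
       [  0.        , 475.94746945, 190.9171321 ],
       [  0.        ,   0.        ,   1.        ]]), 'k1': 0.0014171818749310007, 'R': array([[-0.42703405,  0.90421596, -0.00595047],
       [ 0.64262324,  0.29884893, -0.70549606],
       [-0.63614251, -0.30509475, -0.70868886]]), 't': array([ 0.35329739, -0.26099273,  1.83493321])}
```

View pics/carton.png

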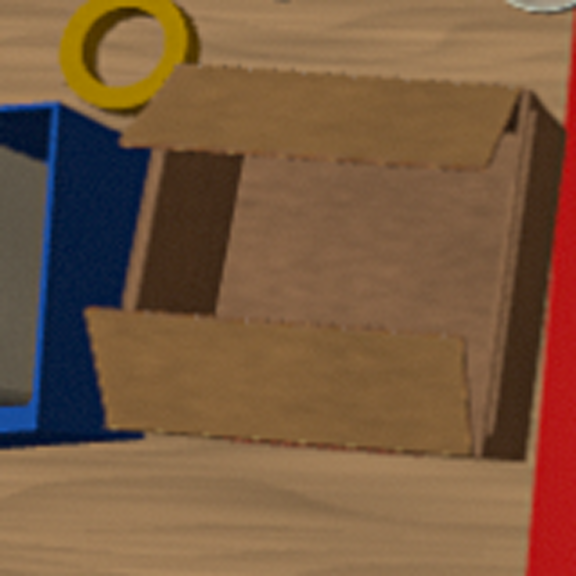

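View pics/H_carton.png

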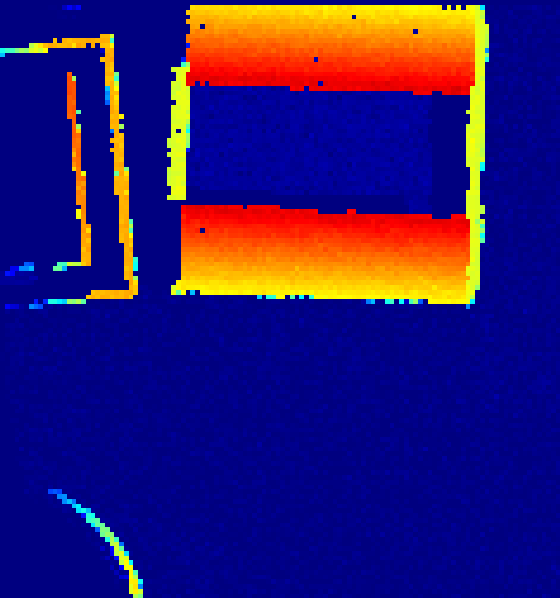

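The height map shows the carton rim at about 0.12 m, with the near and far flaps rising inward to about 0.18 m. The scene camera's depth reads a clear pane at x = 1.23, so I'll only use that camera for rays.

```bash
cat >> h.py <<'E'
def ray(name,u,v):
    m=optics.camera_model(name);R=np.array(m["R"])
    p=cv2.undistortPoints(np.array([[[u,v]]],float),np.array(m["K"]),np.array([m["k1"],0,0,0,0.])).ravel()
    return -R.T@np.array(m["t"]), R.T@np.r_[p,1]
def project(name,X):
    m=optics.camera_model(name)
    return cv2.projectPoints(np.atleast_2d(X).astype(float),cv2.Rodrigues(np.array(m["R"]))[0],np.array(m["t"]),np.array(m["K"]),np.array([m["k1"],0,0,0,0.]))[0].reshape(-1,2)
def mandarins(im,W,zlo=.012):
    m=cv2.inRange(cv2.cvtColor(im,cv2.COLOR_RGB2HSV),(8,200,150),(20,255,255))
    c,l,s,ce=cv2.connectedComponentsWithStats(m); out=[]
    for i in range(1,c):
        if s[i,4]>80:
            q=W[l==i]; q=q[q[:,2]>zlo]
            if len(q)<60: continue
            out.append(np.linalg.lstsq(np.c_[2*q,np.ones(len(q))],(q**2).sum(1),rcond=None)[0][:3])
    return np.array(out)
def paddle(im,W):
    hsv=cv2.cvtColor(im,cv2.COLOR_RGB2HSV)
    m=(hsv[...,0]>6)&(hsv[...,0]<25)&(W[...,2]>.005)&(W[...,2]<.03)&(W[...,0]>.3)&(W[...,0]<.56)&(W[...,1]>-.22)&(W[...,1]<.13)
    c,l,s,ce=cv2.connectedComponentsWithStats(m.astype(np.uint8)); i=1+s[1:,4].argmax()
    p=W[l==i]; xy=p[:,:2]; c0=xy.mean(0); e=np.linalg.svd(xy-c0,full_matrices=False)[2][0]
    t=(xy-c0)@e; b=(xy-c0)@np.array([-e[1],e[0]])
    w=lambda k: np.ptp(b[k])
    if w(t<t.min()+.04)>w(t>t.max()-.04): e=-e; t=-t
    hp=t<t.min()+.09; hc=np.median(b[hp])
    mid=c0+e*(t.min()+t.max())/2
    return mid,e,np.ptp(t),np.percentile(p[hp,2],80)
E
python3 - <<'E'
from h import *
z=np.load("top0.npz"); im,W=z["im"],z["W"]; sc=np.load("scene0.npz")["im"]
M=mandarins(im,W); print(M)
print(paddle(im,W))
# scene check: orange blobs
hs=cv2.cvtColor(sc,cv2.COLOR_RGB2HSV); mk=cv2.inRange(hs,(9,160,150),(17,255,255)); mk[:200]=0
c,l,s,ce=cv2.connectedComponentsWithStats(mk)
for i in range(1,c):
    if s[i,4]>60:
        C,D=ray("scene",*ce[i]); o=[]
        for m in M:
            Ct,Dt=ray("top",*project("top",m)[0]); k=np.linalg.lstsq(np.c_[D,-Dt],Ct-C,rcond=None)[0]
            a,b=C+k[0]*D,Ct+k[1]*Dt
            if np.linalg.norm(a-b)<.02:o.append(((a+b)/2).round(3))
        print("scene blob",ce[i].round(),s[i,4],o)
# carton
P=W.reshape(-1,3)
B=P[(P[:,0]>.36)&(P[:,0]<.72)&(P[:,1]>.1)&(P[:,1]<.46)]
fl=lambda lo,hi:B[(B[:,0]>lo)&(B[:,0]<hi)&(B[:,1]>.19)&(B[:,1]<.37)&(B[:,2]>.125)]
for q in (fl(.38,.52),fl(.54,.72)):
    c0=q.mean(0); n=np.linalg.svd(q-c0,full_matrices=False)[2][2]; n*=np.sign(n[2])
    print("flap n",n.round(3),"ang",np.arccos(n[2]).round(3),"yaw",np.arctan2(n[1],n[0]).round(3),"x range",q[:,0].min(),q[:,0].max(),"zmax",q[:,2].max(),"hinge x at z.12,y:",c0[1].round(3),(c0[0]-n[2]*(.1225-c0[2])/n[0]).round(4))
rim=B[(B[:,2]>.112)&(B[:,2]<.126)]
for lo,hi in((.12,.21),(.36,.46)):
    q=rim[(rim[:,1]>lo)&(rim[:,1]<hi)&(rim[:,0]>.46)&(rim[:,0]<.6)]; print("rim",len(q),np.polyfit(q[:,0],q[:,1],1),np.percentile(q[:,1],[2,50,98]).round(4),q[:,0].mean())
# unit / handle
U=P[(P[:,1]<-.1)&(P[:,1]>-.75)&(P[:,0]>.2)&(P[:,0]<.95)]
a=-np.deg2rad(41.65); ux=np.array([np.cos(a),np.sin(a)]); uy=np.array([-ux[1],ux[0]])
q=(U[:,:2]-np.array([.618,-.4746])); X=q@ux;Y=q@uy;Z=U[:,2]
t=(Z>.104)&(Z<.116)&(abs(Y)<.14)&(X>-.14)
print("unit top X",np.percentile(X[t],[.5,99.5]),"Y",np.percentile(Y[t],[.5,99.5]))
h=(X<-.29)&(X>-.45)&(Z>.05)&(Z<.13)&(abs(Y)<.13)
print("front region X pct",np.percentile(X[h],[0,1,5,25,50,75]))
for lo in np.arange(-.36,-.24,.008):
    k=(X>lo)&(X<lo+.008)&(abs(Y)<.1); kk=k&(Z>.04)
    print(lo.round(3),k.sum(),kk.sum(),np.median(Z[kk]).round(3) if kk.sum() else '',np.ptp(Y[kk]).round(3) if kk.sum() else '')
E
```

```text
[[ 0.67308377  0.02382945  0.02346577]
 [ 0.66931143 -0.11936868  0.02409423]
 [ 0.57851413  0.00830207  0.02414218]]
(array([ 0.42599378, -0.0307535 ]), array([-0.38930924,  0.92110711]), np.float64(0.15777509746962143), np.float64(0.017033014598629177))
scene blob [295. 219.] 94 [array([0.645, 0.019, 0.114]), array([0.577, 0.005, 0.037])]
scene blob [245. 226.] 104 [array([ 0.667, -0.121,  0.036])]
scene blob [287. 243.] 92 [array([0.671, 0.02 , 0.035])]
flap n [-0.619  0.029  0.785] ang 0.668 yaw 3.095 x range 0.4025156785960032 0.48026862453612557 zmax 0.18242702180919046 hinge x at z.12,y: 0.28 0.4018
flap n [ 0.618 -0.026  0.786] ang 0.667 yaw -0.043 x range 0.5772067972918482 0.6564116868710718 zmax 0.18267153469463063 hinge x at z.12,y: 0.28 0.6556
rim 274 [-0.02481449  0.16494876] [0.1454 0.1518 0.1578] 0.5306707641982928
rim 425 [-0.08803699  0.47047003] [0.3951 0.4062 0.4586] 0.5365293094578517
unit top X [-0.115908    0.12852172] Y [-0.12335544  0.12416781]
front region X pct [-0.30330706 -0.30311638 -0.30267302 -0.30046578 -0.29768923 -0.29495001]
-0.36 245 0  
-0.352 244 0  
-0.344 247 0  
-0.336 245 0  
-0.328 243 0  
-0.32 238 0  
-0.312 241 0  
-0.304 400 159 0.076 0.125
-0.296 201 89 0.075 0.128
-0.288 146 23 0.075 0.108
-0.28 237 23 0.074 0.108
-0.272 230 19 0.077 0.106
-0.264 725 514 0.09 0.199
-0.256 281 281 0.097 0.199
-0.248 176 176 0.088 0.198
```

```bash
cat >> h.py <<'E'
from scipy.spatial.transform import Rotation as Ro
def down(c):
    """tool down, fingers closing along world angle c; picks the half turn with the smaller joint-6 angle"""
    return [(Ro.from_euler('z',c+np.pi/2+k*np.pi)*Ro.from_euler('x',np.pi)).as_quat() for k in(0,1)]
def quat(pos,c):
    best=None
    for q in down(c):
        s=r.solve_ik(pos,q)
        if s is not None and (best is None or abs(s[5])<best[0]): best=(abs(s[5]),q)
    if best is None: raise RuntimeError(f"unreachable {pos}")
    return best[1]
CY=-.043; CC=np.array([.529,.2755])
def carton(x,y): return CC+np.array([[np.cos(CY),-np.sin(CY)],[np.sin(CY),np.cos(CY)]])@[x,y]
UA=-np.deg2rad(41.65); UO=np.array([.618,-.4746])
def unit(x,y): return UO+np.array([[np.cos(UA),-np.sin(UA)],[np.sin(UA),np.cos(UA)]])@[x,y]
E
python3 - <<'E'
from h import *
z=np.load("top0.npz"); im,W=z["im"],z["W"]; P=W.reshape(-1,3)
print("tip",r.tip_extent)
q=P[(P[:,2]>.06)&(P[:,2]<.085)&(P[:,1]<-.14)&(P[:,1]>-.28)&(P[:,0]>.6)&(P[:,0]<.8)]
for lo,hi in((.6,.695),(.695,.8)): 
    k=q[(q[:,0]>lo)&(q[:,0]<hi)]; print("cup",np.r_[k.min(0),k.max(0)].round(3))
q=P[(P[:,2]>.012)&(P[:,2]<.03)&(P[:,1]<.1)&(P[:,1]>-.15)&(P[:,0]>.71)&(P[:,0]<.82)]; print("case",np.r_[q.min(0),q.max(0)].round(3))
command_gripper(0.0); print("tip closed",r.tip_extent)
p=carton(0,0); q=quat([*p,.19],CY+np.pi/2)
r.reach([*p,.30],q)
for s in(-1,1):
    zt=.155+r.tip_extent
    p=carton(0,0); r.move_straight([*p,zt],q,speed=.12)
    pts=[(.1225-.011-.006,zt),(.1225+.045-.011,zt+.005)]
    for d,zz in pts:
        st=r.move_straight([*carton(s*d,0),zz],q,speed=.08,max_force=35)
        print(s,d,st,r.read_state()["contact_force"].round(1),r.read_state()["eef_pos"].round(3))
    e=r.read_state()["eef_pos"]
    r.move_straight([e[0]-s*.005,e[1],.27],q,speed=.12)
    r.reach([*carton(0,0),.27],q)
r.reach([.35,-.05,.33],quat([.35,-.05,.33],np.pi/2))
im,d,W=cloud("top"); np.savez("top1.npz",im=im,d=d,W=W); cv2.imwrite("pics/top1.png",im[...,::-1])
im,_=optics.get_image("scene"); cv2.imwrite("pics/scene1.png",im[...,::-1])
print(r.read_state()["time_s"])
E
```

```text
tip 0.025
cup [ 0.614 -0.231  0.06   0.676 -0.171  0.078]
cup [ 0.711 -0.254  0.06   0.772 -0.196  0.077]
case [ 0.763 -0.131  0.012  0.807  0.088  0.028]
tip closed 0.025
-1 0.1055 True [1.9 1.3 2.8] [0.46  0.28  0.186]
-1 0.15649999999999997 True [ 1.7 -0.5  5.1] [0.449 0.281 0.191]
1 0.1055 True [-3.2 -0.3  2. ] [0.572 0.274 0.18 ]
1 0.15649999999999997 True [-3.6 -1.3  8.2] [0.594 0.273 0.184]
11.6833
```

View pics/top1.png

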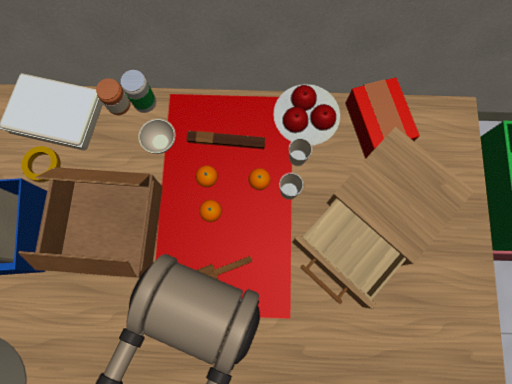

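```bash
cat >> h.py <<'E'
def flaps(W):
    P=W.reshape(-1,3); q=P[:,:2]-CC; c,s=np.cos(CY),np.sin(CY)
    X=q[:,0]*c+q[:,1]*s; Y=-q[:,0]*s+q[:,1]*c
    for g in(-1,1):
        k=(abs(Y)<.1)&(P[:,2]>.13)&(P[:,2]<.22)&(g*X>.01)&(g*X<.25)
        if k.sum()<20: print("flap",g,"n",k.sum());continue
        x=g*X[k];z=P[k,2]; i=z>np.percentile(z,90)
        print("flap",g,"n",k.sum(),"angle",np.arctan2(np.median(z[i])-.12,.1225-np.median(x[i])).round(2),"edge",np.median(x[i]).round(3),np.median(z[i]).round(3))
E
python3 -c "
from h import *
flaps(np.load('top1.npz')['W'])"
```

```text
flap -1 n 1411 angle 1.25 edge 0.094 0.206
flap 1 n 1006 angle 1.05 edge 0.077 0.199
```

The near flap has reached 1.25 rad and the far one 1.05. The force guard stopped the push early, so I'll push higher up on each flap along an arc, and slower.

Run:
```python
from h import *
q=quat([*CC,.19],CY+np.pi/2); rho=.075
r.reach([*carton(0,0),.30],q)
for s in(-1,1):
    f=[]
    for i,th in enumerate(np.r_[.7,np.arange(1.0,2.46,.15)]):
        x=.1225-rho*np.cos(th)-.012; z=.12+rho*np.sin(max(th,1.2))+(-.015 if th<1.5 else 0)+.025
        st=r.move_straight([*carton(s*x,0),z],q,speed=.1 if i==0 else .05,max_force=50)
        f.append((round(th,2),st,r.read_state()["contact_force"].round(0).tolist(),(r.read_state()["eef_pos"][0]).round(3)))
    print(s,*f,sep="\n")
    e=r.read_state()["eef_pos"]
    r.move_straight([e[0]-s*.01,e[1],.28],q,speed=.12)
    r.reach([*carton(0,0),.28],q)
r.reach([.35,-.05,.33],quat([.35,-.05,.33],np.pi/2))
im,d,W=cloud("top"); flaps(W)
cv2.imwrite("pics/top2.png",im[...,::-1]); np.savez("top2.npz",im=im,W=W)
print(mandarins(im,W).round(3),r.read_state()["time_s"])
```

```text
-1
(np.float64(0.7), False, [0.0, -0.0, -0.0], np.float64(0.476))
(np.float64(1.0), False, [-1.0, -0.0, 0.0], np.float64(0.459))
(np.float64(1.15), False, [0.0, -0.0, -1.0], np.float64(0.449))
(np.float64(1.3), False, [-0.0, 0.0, 0.0], np.float64(0.438))
(np.float64(1.45), False, [1.0, 1.0, -0.0], np.float64(0.427))
(np.float64(1.6), False, [0.0, -0.0, -0.0], np.float64(0.416))
(np.float64(1.75), False, [-0.0, 1.0, -1.0], np.float64(0.405))
(np.float64(1.9), False, [-1.0, -0.0, 1.0], np.float64(0.394))
(np.float64(2.05), False, [0.0, 0.0, 0.0], np.float64(0.384))
(np.float64(2.2), False, [-0.0, 1.0, -0.0], np.float64(0.374))
(np.float64(2.35), False, [-0.0, 0.0, 0.0], np.float64(0.366))
1
(np.float64(0.7), False, [-1.0, 0.0, -0.0], np.float64(0.582))
(np.float64(1.0), False, [-1.0, 0.0, -0.0], np.float64(0.599))
(np.float64(1.15), False, [-0.0, 0.0, -1.0], np.float64(0.609))
(np.float64(1.3), False, [0.0, 0.0, 1.0], np.float64(0.62))
(np.float64(1.45), False, [-0.0, -0.0, 1.0], np.float64(0.63))
(np.float64(1.6), False, [0.0, -1.0, -0.0], np.float64(0.642))
(np.float64(1.75), False, [0.0, 0.0, 0.0], np.float64(0.653))
(np.float64(1.9), False, [-1.0, -1.0, 1.0], np.float64(0.664))
(np.float64(2.05), False, [0.0, 2.0, -0.0], np.float64(0.674))
(np.float64(2.2), False, [-1.0, 0.0, 0.0], np.float64(0.684))
(np.float64(2.35), False, [-0.0, -0.0, 1.0], np.float64(0.692))
flap -1 n 2313 angle 2.34 edge 0.185 0.184
flap 1 n 2317 angle 2.33 edge 0.182 0.183
[[ 0.673  0.024  0.024]
 [ 0.669 -0.119  0.024]
 [ 0.578  0.008  0.024]] 29.175
```

```bash
cat >> h.py <<'E'
def pick(m,c,zt=.024):
    q=quat([m[0],m[1],zt],c)
    command_gripper(.078)
    r.reach([m[0],m[1],.20],q); r.move_straight([m[0],m[1],.085],q,speed=.2)
    hit=r.move_straight([m[0],m[1],zt],q,speed=.06,max_force=15)
    command_gripper(.03,force=25); s=r.read_state(); print("grip",hit,s["grip_width"].round(4),s["grip_force"],s["eef_pos"].round(3))
    r.move_straight([m[0],m[1],.27],q,speed=.15); print("lifted",r.read_state()["grip_width"].round(4)); return s["eef_pos"][2]
def place(x,y,z0):
    p=carton(x,y); q=quat([*p,.1],CY)
    r.reach([*p,.27],q); r.move_straight([*p,z0+.03],q,speed=.12)
    hit=r.move_straight([*p,z0+.004],q,speed=.03,max_force=5)
    s=r.read_state(); print("set down",hit,(s["eef_pos"][2]-z0).round(4),s["grip_width"].round(4))
    command_gripper(.074); r.move_straight([*p,.27],q,speed=.12)
E
python3 - <<'E'
from h import *
im,d,W=cloud("top"); M=mandarins(im,W); m=M[M[:,0].argmin()]; print(M.round(3))
z0=pick(m,0.3); place(-.055,-.055,z0)
im,d,W=cloud("top"); print(mandarins(im,W).round(3)); cv2.imwrite("pics/top3.png",im[...,::-1]); print(r.read_state()["time_s"])
E
```

```text
[[ 0.673  0.024  0.025]
 [ 0.669 -0.119  0.025]
 [ 0.578  0.008  0.023]]Traceback (most recent call last):
  File "<stdin>", line 3, in <module>
  File "h.py", line 67, in pick
    command_gripper(.03,force=25); s=r.read_state(); print("grip",hit,s["grip_width"].round(4),s["grip_force"],s["eef_pos"].round(3))
                                                                      ^^^^^^^^^^^^^^^^^^^^^
AttributeError: 'float' object has no attribute 'round'
```

The gripper has closed on the mandarin, and only my print statement failed. I'll carry on from here.

```bash
sed -i 's/s\["grip_width"\].round(4)/round(s["grip_width"],4)/; s/r.read_state()\["grip_width"\].round(4)/round(r.read_state()["grip_width"],4)/' h.py
python3 - <<'E'
from h import *
s=r.read_state(); e=s["eef_pos"]; print(s["grip_width"],s["grip_force"],e.round(3))
if s["grip_width"]>.045:
    r.move_straight([e[0],e[1],.27],speed=.15); w=r.read_state()["grip_width"]; print(w)
    if w>.045: place(-.055,-.055,e[2])
im,d,W=cloud("top"); print(mandarins(im,W).round(3)); cv2.imwrite("pics/top3.png",im[...,::-1]); print(r.read_state()["time_s"])
E
```

```text
0.058215579025091425 26.327736116945744 [0.578 0.008 0.025]
0.058277739128803886
set down True 0.029 0.058
[[ 0.673  0.024  0.024]
 [ 0.669 -0.119  0.024]
 [ 0.472  0.222  0.028]]
40.8667
```

View pics/top3.png

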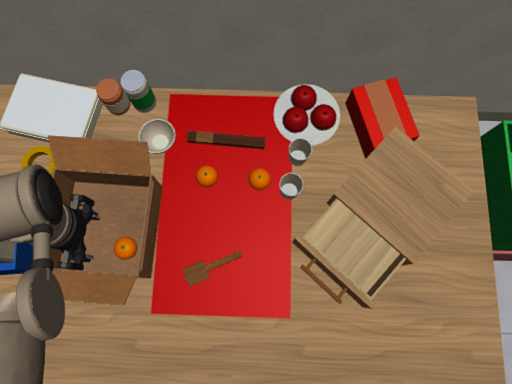

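The mandarin sits on the carton floor at (125,248), but the force guard tripped early, about 25 mm up. I'll use position-controlled set-down for the rest. The paddle seems to have shifted slightly, so I'll re-measure it before grasping.

```bash
python3 - <<'E'
s=open('h.py').read()
s=s.replace('hit=r.move_straight([*p,z0+.004],q,speed=.03,max_force=5)','r.move_straight([*p,z0+.012],q,speed=.05); hit=r.move_straight([*p,z0+.006],q,speed=.02,max_force=20)')
open('h.py','w').write(s)
E
python3 - <<'E'
from h import *
def look():
    im,d,W=cloud("top"); M=mandarins(im,W); print(M.round(3)); return im,W,M[(M[:,1]<.13)]
im,W,M=look()
m=M[M[:,1].argmax()]; z0=pick(m,np.pi/2)
if r.read_state()["grip_width"]>.045: place(.055,-.055,z0)
im,W,M=look()
m=M[M[:,1].argmin()]; z0=pick(m,-.285)
if r.read_state()["grip_width"]>.045: place(.0,.06,z0)
im,W,M=look(); flaps(W); print(paddle(im,W)); cv2.imwrite("pics/top4.png",im[...,::-1]); print(r.read_state()["time_s"])
E
```

```text
[[ 0.673  0.024  0.023]
 [ 0.669 -0.119  0.024]
 [ 0.472  0.222  0.029]]
grip False 0.0581 26.786755453795195 [0.673 0.024 0.025]
lifted 0.0579
set down False 0.0051 0.0579
[[ 0.669 -0.119  0.024]
 [ 0.576  0.218  0.029]
 [ 0.472  0.221  0.028]]
grip False 0.0583 26.8601487390697 [ 0.67  -0.12   0.025]
lifted 0.058
set down False 0.0059 0.058
[[0.576 0.218 0.029]
 [0.531 0.335 0.029]
 [0.472 0.221 0.029]]
flap -1 n 2331 angle 2.34 edge 0.185 0.184
flap 1 n 2312 angle 2.33 edge 0.183 0.183
(array([ 0.43606606, -0.00555472]), array([-0.42543234,  0.90499023]), np.float64(0.158006143694003), np.float64(0.017084256131682678))
65.4667
```

View pics/top4.png

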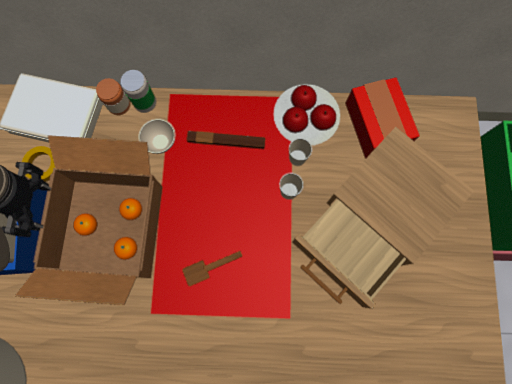

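All three mandarins stand in the carton, at (125,248), (130,208) and (85,224). The paddle has been nudged to (212,268). Next I'll put the paddle in the drawer.

Run:
```python
from h import *
im,d,W=cloud("top"); mid,e,L,_=paddle(im,W); print(mid,L)
g=mid-.01*e; c=np.arctan2(e[1],e[0])+np.pi/2
q=quat([*g,.03],c); command_gripper(.045)
r.reach([*g,.2],q); r.move_straight([*g,.07],q,speed=.2)
print("touch",r.move_straight([*g,.029],q,speed=.04,max_force=20))
command_gripper(0,force=35); s=r.read_state(); print("w",s["grip_width"],s["eef_pos"].round(3)); z0=s["eef_pos"][2]
r.move_straight([*g,.25],q,speed=.15); w=r.read_state()["grip_width"]; print("lift",w)
if w>.01:
    for sg in(-1,1):pass
    p=unit(-.178,0.0); q2=quat([*p,.1],UA)
    ang=lambda Q:Ro.from_quat(Q)
    e2=(ang(q2)*ang(q).inv()).apply([*e,0])[:2]   # paddle x after the turn
    p=p-.01*e2; print("e2",e2,"place",p)
    r.reach([*p,.25],q2)
    r.move_straight([*p,z0+.05],q2,speed=.1); r.move_straight([*p,z0+.030],q2,speed=.05)
    print("down",r.move_straight([*p,z0+.0225],q2,speed=.02,max_force=20),r.read_state()["eef_pos"].round(4),r.read_state()["contact_force"].round(1))
    command_gripper(.045); r.move_straight([*p,.25],q2,speed=.12)
r.reach([.4,.1,.3],quat([.4,.1,.3],np.pi/2))
im,d,W=cloud("top"); cv2.imwrite("pics/top5.png",cv2.resize(im[160:320,260:480],None,fx=3,fy=3)[...,::-1]); print(r.read_state()["time_s"])
```

```text
[ 0.43605498 -0.00549217] 0.15813672908823057
touch False
w 0.01497543709558735 [ 0.441 -0.015  0.029]
lift 0.0147623699563998
e2 [0.66457854 0.74721842] place [ 0.47834934 -0.3637772 ]
down False [ 0.4783 -0.3638  0.0518] [ 0.2 -0.  -0.3]
79.4833
```

View pics/top5.png

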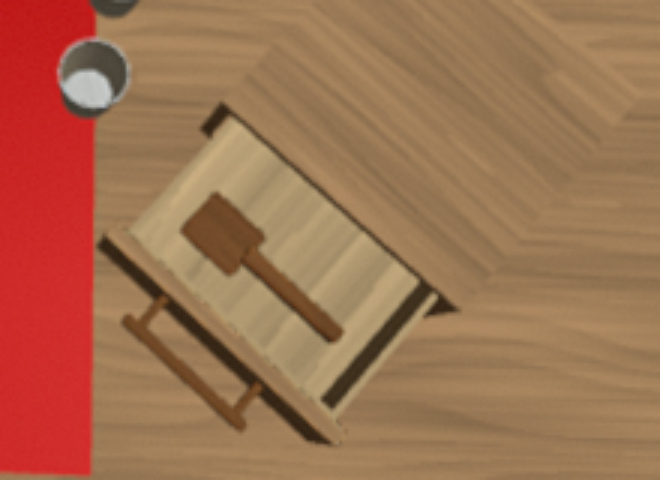

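The paddle lies flat in the drawer, parallel to its front. I'll push the drawer shut by its handle bar.

Run:
```python
from h import *
command_gripper(0)
p=unit(-.345,0); z=.045+.025; q=quat([*p,z],UA+np.pi/2)
r.reach([*p,.2],q); r.move_straight([*p,z],q,speed=.15)
r.move_straight([*unit(-.30,0),z],q,speed=.03)
for X,f in((-.25,60),(-.20,60),(-.186,40),(-.166,25)):
    st=r.move_straight([*unit(X,0),z],q,speed=.04,max_force=f); s=r.read_state(); print(X,st,s["contact_force"].round(1),(s["eef_pos"][:2]-UO)@[np.cos(UA),np.sin(UA)])
r.move_straight([*unit(-.23,0),z],q,speed=.08); r.move_straight([*unit(-.23,0),.25],q,speed=.15)
r.reach([.35,.05,.35],quat([.35,.05,.35],np.pi/2))
im,d,W=cloud("top"); P=W.reshape(-1,3); k=P[:,:2]-UO; X=k@[np.cos(UA),np.sin(UA)]; Y=k@[-np.sin(UA),np.cos(UA)]
h=(abs(Y)<.05)&(X<-.13)&(X>-.35)&(P[:,2]>.055)&(P[:,2]<.09); print("handle X",np.percentile(X[h],[2,25,50]).round(4))
h=(abs(Y)<.09)&(X<-.05)&(X>-.35)&(P[:,2]>.085); print("front face X",np.percentile(X[h],[0.5,2,10]).round(4))
print(mandarins(im,W).round(3)); flaps(W); cv2.imwrite("pics/top6.png",im[...,::-1]); print(r.read_state()["time_s"])
```

```text
-0.25 False [ 0.1 -0.3  0.3] -0.24989602160866373
-0.2 False [ 0.9 -0.3 -0. ] -0.20001676573097096
-0.186 False [ 0.9 -0.2 -0.3] -0.1856720565634898
-0.166 True [-1.   1.2  2.1] -0.18035753450624745
handle X [-0.1716 -0.1673 -0.1609]
front face X [-0.1317 -0.131  -0.1254]
[[0.576 0.218 0.029]
 [0.53  0.335 0.029]
 [0.472 0.221 0.028]]
flap -1 n 3
flap 1 n 2311 angle 2.33 edge 0.183 0.183
92.5
```

View pics/top6.png

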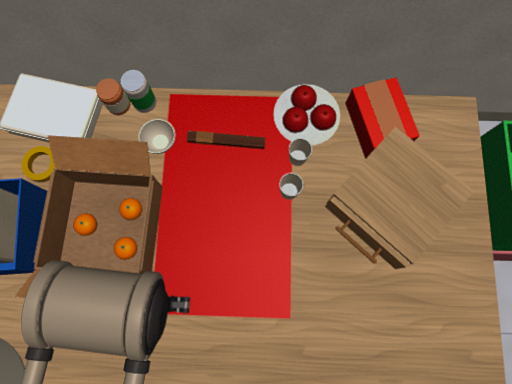

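The drawer is shut, with its front face at −0.131, and the mandarins are in place. I'll move the arm clear, re-check the near flap and hand the job in.

Run:
```python
from h import *
r.reach([.45,-.1,.35],quat([.45,-.1,.35],np.pi/2)); r.hold(.5)
im,d,W=cloud("top"); flaps(W); print(mandarins(im,W).round(3),r.read_state()["contact_force"].round(1))
print(r.finish_job())
```

```text
flap -1 n 2321 angle 2.34 edge 0.185 0.184
flap 1 n 2308 angle 2.33 edge 0.182 0.183
[[0.576 0.218 0.029]
 [0.53  0.335 0.029]
 [0.472 0.221 0.029]] [ 0.9 -0.1 -0.2]
the job is handed in; nothing more can be done
None
```

The job is handed in (no verdict came back): both flaps are back at about 2.3 rad, all three mandarins rest on the carton floor though the first fell its last 25 mm or so, and the paddle is in the drawer, which is shut.

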